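Stand the slumped cookbook back up and close the row with the bookend

ROBOT

A 7-joint arm with a two-finger parallel gripper is mounted at the origin on the work surface. World frame = base frame: x ahead of the robot, y to its left, z up, the work surface at z = 0. Lengths are in m, angles in rad, forces in N, time in s.
With the tool pointing down it reaches from about 0.35 to 0.9 m from the base axis. Payload 8.1 kg.
Tool frame: the origin (TCP) lies at the centre of the arm's flange, where the gripper is bolted on; the fingertips stand 173 mm ahead of it and the grasp point (between the pads) lies 155 mm ahead of it; z points along the fingers, y is the line along which they close (so a half turn about z gives the same grasp; the last joint's range is limited). The gripper opens to 85 mm and grips with 20 to 120 N. Pads are 22 mm wide; open, the fingers measure 114 mm over their backs; the gripper's body (76 mm by 85 mm) begins 54 mm behind the grasp point. The pads swing forward as they close: fully open they stand 13 mm farther back than shut.
Start: joints at [1.224, 0.434, 0.025, 1.573, -0.012, 1.134, -0.075], TCP at [0.151, -0.607, 0.405] pointing down, gripper open.
Joint ranges: [-2.62, 2.62], [-0.44, 2.09], [-1.27, 1.32], [0.08, 2.57], [-1.32, 4.46], [0.12, 2], [-2.74, 2.74]. Speed limits (rad/s): [2.22, 2.22, 3.01, 3.01, 3.14, 3.14, 3.14].

INTERFACE

Orientations are given as a rotation vector (axis times angle).
In Python, from plant import move_ptp, servo_line, move_joints, set_gripper, sleep, inverse_kinematics, read_camera, MotionError, close_job, read_time_s, read_joint_positions, read_joint_velocities, read_tau, read_tcp_pos, read_tool_rot, read_wrist_force, read_wrist_torque, read_grip_width, read_finger_force gives the robot as it stands. Calls block until the motion is done:
- move_ptp(position, orientation): joint-space move of the TCP to a pose.
- servo_line(position, max_speed=0.15, ori=None, stop_force=None): straight line of the TCP; ori=None keeps the orientation; max_speed is the mean speed in m/s. With stop_force (N) it stops when the force on the tool has changed by that much, and returns True; else False.
- move_joints(angles): joint-space move.
- set_gripper(opening, strength=None): finger opening in m; strength is the grip in N (None keeps the last); returns when the fingers have stopped.
- sleep(seconds).
- inverse_kinematics(position, orientation): joint angles nearest the present ones, or None.
- read_camera(name): name is "scene" or "side" or "wrist"; returns a dict with "image" (400x640x3 uint8, red, green, blue), "depth" (400x640 float32, m along the optical axis (not along the pixel's ray), 0 where there is no reading), "intrinsics" (3x3 intrinsics, pixels), "dist_coeffs" ([k1, k2, p1, p2, k3] as OpenCV has them; the pictures are not rectified), "rvec" (rotation vector, rad) and "tvec" (3), from world to camera coordinates, as OpenCV has them. Camera axes: x right, y down, z forward; pixel columns grow to the right and rows downward; lengths in m; the calibration is good to about 2 mm. A picture is of the moment at which its call begins.
A pose or a line that the arm cannot do raises MotionError and nothing moves.
- close_job(): hands the job in; it is judged then, once.
Readings, each from a call of its own:
- read_time_s(): time.
- read_joint_positions(): joint angles.
- read_joint_velocities(): joint speeds.
- read_tau(): joint torques, N m.
- read_tcp_pos(): TCP position.
- read_tool_rot(): TCP orientation.
- read_wrist_force(): force on the tool from outside, world axes, zero at the start.
- read_wrist_torque(): the same for the moment, N m.
- read_grip_width(): finger opening in m.
- read_finger_force(): force on a finger pad.
Only numpy, scipy, OpenCV 4.12 (cv2) and the standard library are available. Lean on these libraries where they do the work, as an engineer would, in place of code of your own. Each camera call takes 0.05 s, during which the arm holds its last target. There are 200 camera calls.

TASK

The last cookbook of the row has slumped over onto the wooden bookend. Only by pushing from the bookend's side, first push the book back up until it stands upright beside the row, without shifting the bookend, and then slide the bookend along the counter until all the books stand upright, square and snug between it and the bread bin. Do not grip, straddle or lift the book or the bookend, and leave the rest of the row and the mug, jar and pepper mill where they are.

Things in the scene. Friction and masses are not known exactly. Their poses are not given: they have to be found in the camera images.
- slumped_book: The slumped hardback: a rigid box 175 mm deep (x, spine at -x), 34 mm thick (y), 235 mm tall (z), about 0.8 kg, loose. Origin: centre of its underside. At the start it leans 25 deg along +y: lower outer edge on the counter, outer (+y) cover on the bookend's top edge, top outer edge 213 mm up, overhanging the bookend. Set upright, it stands by itself (tips beyond 8 deg).
- slumped_book_top_edge (a point): Middle of the slumped book's top outer edge (top of its +y cover), 17 mm along the book's y and 235 mm along its z from its origin.
- slumped_book_inner (a point): Middle of the slumped book's inner cover, the -y face that is to meet the row: 17 mm along -y and 117.5 mm up from its origin.
- bookend: Loose L-shaped wooden bookend, 0.75 kg, 110 mm wide (x): an upright board 20 mm thick, 140 mm tall, and a foot 18 mm thick reaching 90 mm from the board's back along +y, away from the books. Origin: at counter level under the middle of its flat book face; y points away from the row, z up. The foot's outer edge is at y = 110 mm. Slides on the counter with plain friction.
- bookend_face (a point): Middle of the bookend's book face, 70 mm above its origin.
- bookend_foot_edge (a point): Middle of the outer edge of the bookend's foot: 110 mm along +y and 9 mm above its origin.
- row_book_1: Upright loose cookbook next to the bread bin, 180 mm deep (x), 28 mm thick (y), 222 mm tall. Origin: centre of its underside.
- row_book_2: Upright loose cookbook, the middle of the row, 190 mm deep (x), 40 mm thick (y), 230 mm tall. Origin: centre of its underside.
- row_book_3: Upright loose cookbook at the open end of the row, 170 mm deep (x), 32 mm thick (y), 214 mm tall. Origin: centre of its underside; its outer cover, against which the slumped book is to stand, is 16 mm along its +y. At the start 3 to 17 mm lie between that cover and the slumped book's lower end.
- bread_bin: Fixed wooden roll-front bread bin, 225 mm deep (x), 340 mm wide (y), 190 mm tall; roll front faces -x. Origin: at counter level under the middle of its +y end face, against which the row of books stands; the row runs along +y from there, turned with the bin.
- pepper_mill: Turned dark wood pepper mill, 52 mm across, 140 mm tall, loose. Origin: centre of its underside. Leave alone.
- mug: White mug, 80 mm across plus a handle on its +y side, 92 mm tall, loose. Origin: centre of its underside. Leave alone.
- jam_jar: Jar with a steel cap, 68 mm across, 105 mm tall, loose. Origin: centre of its underside. Leave alone.

How it is judged:
On the way, in this order (a step that is already met when the one before it is completed fails the run):
1. the slumped book is pushed up to within 0.12 rad of upright while the bookend is still within 25 mm of where it was (angle between slumped_book's own z axis and vertical below 0.12 rad and distance of bookend from where it was at the start of the episode below 0.025 m), for 0.2 s.
2. the bookend has been slid up to the book (y of bookend_face in the frame of slumped_book below 0.023 m), for 0.1 s.
At the end, for the whole second after the job is handed in: Book and bookend at rest on the counter: upright to 0.05 rad, square to 0.1 rad; gaps row-book and book-bookend under 6 mm; front to back the book within 60 mm of the last row book, the bookend within 70 mm of the book; row upright to 0.06 rad, its last book within 12 mm along the row (angle between each of slumped_book, bookend's own z axis and vertical below 0.05 rad and y of slumped_book_inner in the frame of row_book_3 between 0.012 and 0.022 m and y of bookend_face in the frame of slumped_book between 0.013 and 0.023 m and x of bookend in the frame of slumped_book between -0.07 and 0.07 m and x of slumped_book in the frame of row_book_3 between -0.06 and 0.06 m and angle between the y axis of slumped_book and the y axis of bread_bin, either way round below 0.1 rad and angle between the y axis of bookend and the y axis of slumped_book, either way round below 0.1 rad and height (world z) of each of bookend, slumped_book below 0.006 m and y of row_book_3 in the frame of bread_bin below 0.0984 m and angle between each of row_book_1, row_book_2, row_book_3's own z axis and vertical below 0.06 rad and linear speed of each of slumped_book, bookend below 0.02 m/s); the robot touches nothing.
It fails at once if the slumped book is lifted off the counter, or the bookend is lifted or tipped (height (world z) of slumped_book above 0.025 m or height (world z) of bookend above 0.012 m or angle between bookend's own z axis and vertical above 0.2 rad).
It fails at once if the book or the bookend's board is gripped or straddled: the fingers touch it while the point between them is not on the outer side of it ((contact force between the fingers and slumped_book above 0.5 N and y of the grasp point in the frame of slumped_book below 0.012 m) or (contact force between the fingers and bookend above 0.5 N and y of the grasp point in the frame of bookend below 0.015 m)).
It fails at once if the slumped book falls down flat (angle between slumped_book's own z axis and vertical above 0.75 rad).
It fails at once if a book of the row is tipped or shifted by more than 25 mm (angle between any of row_book_1, row_book_2, row_book_3's own z axis and vertical above 0.2 rad or distance of any of row_book_1, row_book_2, row_book_3 from where it was at the start of the episode above 0.025 m).
It fails at once if the pepper mill, the mug or the jar is tipped or shifted by more than 25 mm (angle between any of pepper_mill, mug, jam_jar's own z axis and vertical above 0.2 rad or distance of any of pepper_mill, mug, jam_jar from where it was at the start of the episode above 0.025 m).
It also fails if it takes over 45 s, if anything falls off the work surface, if the arm or the gripper's body presses on something with over 40 N, if the wrist force passes 120 N, or if a joint passes its speed limit or range.

## Working session

There is one attempt and no reset: what is moved stays moved. The work goes in short steps, each a Python script; the robot and the scene stay as the last script left them, time stands still between calls to the robot, and variables do not carry over. Pictures are saved under pics/ and viewed, at most 10 in all, crops included, and the job is handed in when it is done.

```bash
mkdir -p pics; ls; cat > h.py <<'E'
import numpy as np,cv2
from plant import *
def cloud(name):
    c=read_camera(name);d=c["depth"];h,w=d.shape
    u,v=np.meshgrid(np.arange(w),np.arange(h))
    p=cv2.undistortPoints(np.stack([u,v],-1).reshape(-1,1,2).astype(float),c["intrinsics"],c["dist_coeffs"]).reshape(h,w,2)
    P=np.dstack([p[...,0]*d,p[...,1]*d,d]);R=cv2.Rodrigues(c["rvec"])[0]
    W=(P-c["tvec"].reshape(3))@R
    W[d==0]=np.nan
    return c["image"],W
E
python3 - <<'E'
from h import *
for n in("scene","side"):
    im,W=cloud(n);cv2.imwrite(f"pics/{n}0.png",im[...,::-1]);np.save(f"{n}0.npy",W)
    c=read_camera(n);R=cv2.Rodrigues(c["rvec"])[0];print(n,-R.T@c["tvec"].reshape(3),R[2])
print(read_time_s(),read_tool_rot())
E
```

```text
pics
scene [ 0.85130139 -0.08323753  1.13498962] [-0.2541664   0.14852436 -0.95568821]
side [0.4405532  0.25078495 0.82296585] [ 0.19987013 -0.25124849 -0.94706184]
0.2 [-3.11738564e+00 -3.81696435e-01  3.43985102e-04]
```

View pics/scene0.png

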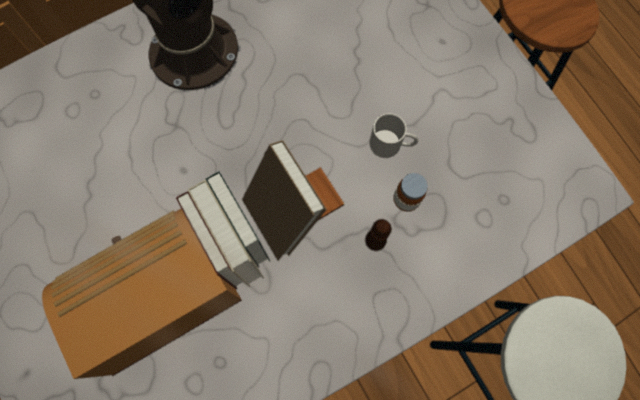

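View pics/side0.png

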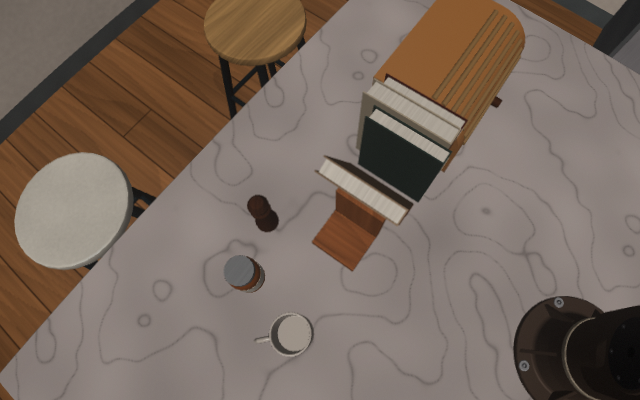

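The scene view shows the row at (225,230), the slumped book's page top running (277,145)-(320,212) and the foot at (325,190). The mug is at (390,135), the jar at (410,190) and the mill at (378,235). The side view shows the foot at (347,240) and the book's top edge running (322,170)-(405,215).

```bash
python3 - <<'E'
import numpy as np,cv2
S=np.load("scene0.npy");D=np.load("side0.npy")
r=lambda a:np.round(a,3)
for n,W,pts in(("scene",S,dict(topA=(279,148),topB=(317,209),row3a=(222,182),row3b=(255,245),mug=(390,122),jar=(412,183),mill=(382,227),foot=(325,190),table=(300,300),bin=(150,260))),
 ("side",D,dict(row3a=(375,118),row3b=(440,157),foot=(347,240),topA=(330,170),topB=(400,212),board=(360,210),mill=(258,202),jar=(240,268),mug=(292,320)))):
    for k,(u,v) in pts.items(): print(n,k,r(np.nanmedian(W[v-1:v+2,u-1:u+2].reshape(-1,3),0)))
def rect(P,name):
    c,wh,a=cv2.minAreaRect(P[:,:2].astype(np.float32)); b=cv2.boxPoints((c,wh,a)); print(name,len(P),r(c),r(wh),round(a,1),r(b).tolist())
box=lambda W,u0,v0,u1,v1:W[v0:v1,u0:u1].reshape(-1,3)
P=box(D,305,200,390,275);P=P[(P[:,2]>.012)&(P[:,2]<.024)];rect(P,"foot side")
# row tops
for n,W,b in(("scene",S,(170,165,270,290)),("side",D,(355,70,470,205))):
    P=box(W,*b);
    for lo,hi,k in((.208,.2175,'r3'),(.2185,.225,'r1'),(.2265,.234,'r2')):
        Q=P[(P[:,2]>lo)&(P[:,2]<hi)]
        if len(Q)>20: rect(Q,n+k)
# bin top
# slumped book top band and cover
P=box(S,240,135,330,265);Q=P[(P[:,2]>.195)];rect(Q,"slump top scene");print(np.nanmax(Q[:,2]))
P2=box(D,310,150,415,225);Q=P2[(P2[:,2]>.19)];rect(Q,"slump top side")
np.save("slump.npy",P)
for n,W,b in(("jar",S,(390,170,430,212)),("mug",S,(365,110,422,160)),("mill",S,(362,215,395,252)),("mill",D,(240,190,285,235)),("jar",D,(220,250,270,300)),("mug",D,(250,308,318,360))):
    P=box(W,*b);Q=P[P[:,2]>.03];rect(Q,n);print(r(np.nanmax(P[:,2])),r((np.nanmin(Q,0),np.nanmax(Q,0))).tolist())
E
```

```text
scene topA [0.466 0.043 0.215]
scene topB [0.618 0.047 0.216]
scene row3a [ 0.473 -0.092  0.211]
scene row3b [ 0.614 -0.093  0.18 ]
scene mug [0.469 0.337 0.05 ]
scene jar [0.641 0.279 0.105]
scene mill [0.7   0.158 0.139]
scene foot [0.536 0.115 0.019]
scene table [ 0.735 -0.064  0.   ]
scene bin [ 0.542 -0.29   0.194]
side row3a [ 0.602 -0.094  0.212]
side row3b [ 0.462 -0.1    0.21 ]
side foot [0.526 0.087 0.018]
side topA [0.604 0.044 0.217]
side topB [0.462 0.034 0.219]
side board [0.53  0.044 0.126]
side mill [0.695 0.156 0.138]
side jar [0.647 0.274 0.105]
side mug [0.517 0.293 0.005]
foot side 1975 [0.534 0.083] [0.108 0.102] 2.1 [[0.4779999852180481, 0.13199999928474426], [0.4819999933242798, 0.029999999329447746], [0.5899999737739563, 0.03400000184774399], [0.5860000252723694, 0.13600000739097595]]
scener3 1518 [ 0.55  -0.133] [0.2   0.101] 1.3 [[0.4480000138282776, -0.08500000089406967], [0.45100000500679016, -0.1860000044107437], [0.6510000228881836, -0.1809999942779541], [0.6489999890327454, -0.07999999821186066]]
scener1 1077 [ 0.555 -0.134] [0.191 0.102] 1.7 [[0.458000
[... 2402 characters left out ...]
99766349792, 0.12999999523162842], [0.7260000109672546, 0.14900000393390656], [0.7080000042915344, 0.1860000044107437]]
0.141 [[0.677, 0.135, 0.031], [0.718, 0.18, 0.141]]
jar 1131 [0.644 0.278] [0.064 0.065] 52.0 [[0.5989999771118164, 0.27300000190734863], [0.6499999761581421, 0.2329999953508377], [0.6899999976158142, 0.28299999237060547], [0.6389999985694885, 0.3230000138282776]]
0.109 [[0.613, 0.244, 0.03], [0.677, 0.313, 0.109]]
mug 626 [0.508 0.314] [0.105 0.078] 20.2 [[0.4449999928474426, 0.3319999873638153], [0.47200000286102295, 0.2590000033378601], [0.5709999799728394, 0.29499998688697815], [0.5440000295639038, 0.36800000071525574]]
0.096 [[0.456, 0.27, 0.03], [0.546, 0.367, 0.096]]
```

```bash
cat >> h.py <<'E'
from scipy.spatial.transform import Rotation as Ro
YAW=np.deg2rad(2.0)
U=np.array([-np.sin(YAW),np.cos(YAW),0]); X=np.array([np.cos(YAW),np.sin(YAW),0])
def ori(s=1):
    y=s*X; z=np.array([0,0,-1.]); x=np.cross(y,z)
    return Ro.from_matrix(np.c_[x,y,z]).as_rotvec()
def snap(n,f):
    im,W=cloud(n);cv2.imwrite(f"pics/{f}.png",im[...,::-1]);return W
E
python3 - <<'E'
from h import *
E=np.array([.5385,.0595,0])
pos=E+U*.06+[0,0,.50]
for s in(1,-1): print(s,inverse_kinematics(pos,ori(s)))
q=[inverse_kinematics(pos,ori(s)) for s in(1,-1)]
s=min((1,-1),key=lambda s:9 if q[(1-s)//2] is None else abs(q[(1-s)//2][6]))
np.save("s.npy",s)
set_gripper(.06)
servo_line(read_tcp_pos()+[0,0,.1],.2)
move_ptp(pos,ori(s))
servo_line(E+U*.06+[0,0,.355],.15)
print(read_time_s(),read_tcp_pos(),read_grip_width(),read_wrist_force())
for d in(.03,.012,0,-.02,-.04,-.055,-.068):
    st=servo_line(E+U*d+[0,0,.355],.05,stop_force=12)
    print(d,st,read_tcp_pos(),np.round(read_wrist_force(),2))
    if st: break
snap("side","side1");W=snap("scene","scene1");np.save("scene1.npy",W);print(read_time_s())
E
```

```text
1 [ 0.3950306   0.41456413 -1.00993096  1.55229999  0.35535111  1.37220653
 -0.61247765]
-1 [ 0.42180656  0.43318652 -1.06118017  1.55050177  0.38219394  1.38338291
  2.50466073]
5.2333 [0.53665804 0.1197591  0.35585851] 0.060066184721034886 [-0.11150293  0.24994479  0.2243935 ]
0.03 False [0.53742062 0.08955707 0.35508237] [-0.54 -1.01  0.33]
0.012 False [0.53808724 0.07121097 0.35496333] [ 0.47 -0.13  0.36]
0 False [0.53852875 0.05903168 0.3549103 ] [0.09 0.5  0.25]
-0.02 False [0.53917874 0.03909849 0.35487729] [-0.04  0.58 -0.46]
-0.04 True [0.53951552 0.03215741 0.35596996] [-1.95  1.54  5.34]
7.8167
```

View pics/side1.png

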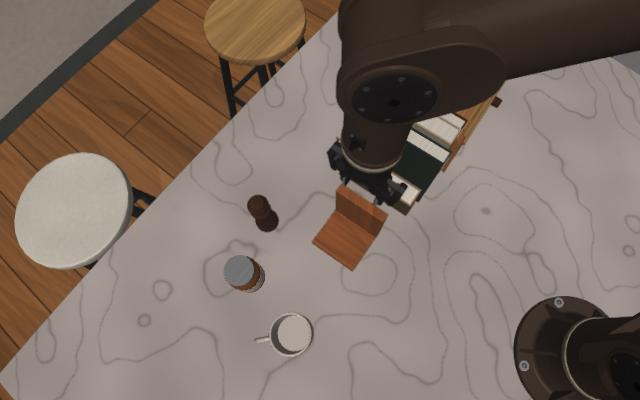

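View pics/scene1.png

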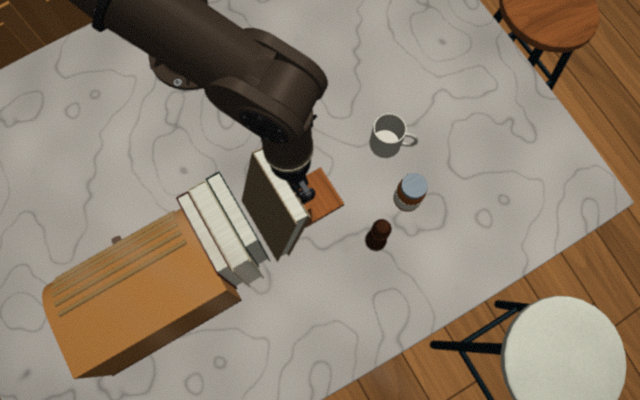

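The book is about half way up at roughly 13° and the bookend hasn't moved. The upward force suggests that the gripper's knuckles are pressing on the book's top, so I'll raise the tool 17 mm and continue.

```bash
python3 - <<'E'
from h import *
E=np.array([.5385,.0595,0]);Z=np.array([0,0,.373])
p=read_tcp_pos();p[2]=.373
servo_line(p,.03);print(np.round(read_wrist_force(),2))
for d in(-.036,-.045,-.053,-.061,-.069):
    st=servo_line(E+U*d+Z,.04,stop_force=10)
    print(d,st,read_tcp_pos(),np.round(read_wrist_force(),2))
    if st: break
W=snap("scene","scene2");np.save("scene2.npy",W);print(read_time_s())
# inner cover lean from cloud
P=W[135:262,235:320].reshape(-1,3);r=np.round
for z in(.03,.06,.09,.12,.15,.18,.21,.235):
    Q=P[(abs(P[:,2]-z)<.006)&(P[:,0]>.46)&(P[:,0]<.62)&(P[:,1]>-.08)]
    print(z,len(Q),r(np.percentile(Q[:,1],[10,50,90]),4) if len(Q) else '')
E
```

```text
[ 0.08  2.51 -0.38]
-0.036 False [0.53975013 0.02291891 0.37277866] [-0.59  0.27 -0.67]
-0.045 False [0.54009109 0.01408893 0.37292961] [-0.27  0.33 -0.32]
-0.053 False [0.54038672 0.00610702 0.37294446] [ 0.06  0.23 -0.88]
-0.061 False [ 0.54066564 -0.00185485  0.37294645] [-0.19  0.56 -0.06]
-0.069 False [ 0.54092727 -0.00987156  0.37292998] [ 0.07  0.49 -1.18]
10.4167
0.03 21 [0.0259 0.0277 0.0467]
0.06 28 [0.0259 0.028  0.0424]
0.09 23 [0.0258 0.0273 0.0417]
0.12 29 [0.0258 0.0275 0.041 ]
0.15 9 [-0.0469  0.0336  0.0429]
0.18 2 [-0.0486 -0.0483 -0.0481]
0.21 5 [-0.0514 -0.0499 -0.0178]
0.235 962 [-0.0764 -0.064  -0.0537]
```

View pics/scene2.png

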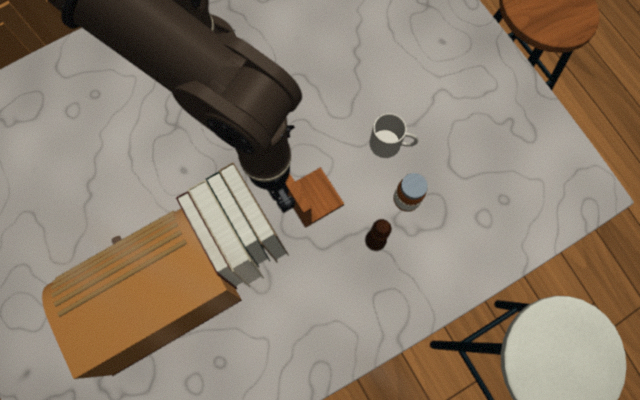

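The book now stands upright beside the row (top (225,165)-(285,255)), and the bookend at (315,195) hasn't moved. Next I'll push the foot.

```bash
python3 - <<'E'
from h import *
F=np.array([.532,.134,0])
p=read_tcp_pos()
servo_line(p+U*.03,.06)
q=F+U*.045
servo_line(q+[0,0,.373],.12);servo_line(q+[0,0,.21],.12)
st=servo_line(q+[0,0,.166],.04,stop_force=8);print("touch",st,read_tcp_pos())
z=read_tcp_pos()[2]
z=z+.005 if st else .170
servo_line(q+[0,0,z],.03)
print(z,read_tcp_pos(),np.round(read_wrist_force(),2))
# target edge: bookend moves ~.073
for d in(.015,.0,-.02,-.04,-.05):
    st=servo_line(F+U*d+[0,0,z],.05,stop_force=25)
    print(d,st,read_tcp_pos(),np.round(read_wrist_force(),2))
    if st: break
W=snap("side","side3");np.save("side3.npy",W);W=snap("scene","scene3");np.save("scene3.npy",W);print(read_time_s())
E
```

```text
touch True [0.53030962 0.17894249 0.16845826]
0.17345825806469392 [0.53051865 0.17900027 0.17356212] [ 0.91  0.1  -0.78]
0.015 False [0.53148603 0.14910718 0.17355634] [0.74 0.99 0.65]
0.0 False [0.53208957 0.13336752 0.1734074 ] [-1.12 -0.59  0.35]
-0.02 False [0.53272559 0.11311036 0.17332321] [ 0.28  0.5  -1.17]
-0.04 False [0.53340414 0.09319387 0.17334581] [-0.26 -0.3   0.11]
-0.05 False [0.533769   0.08326826 0.17333473] [-0.44 -0.06  1.25]
18.0917
```

View pics/scene3.png

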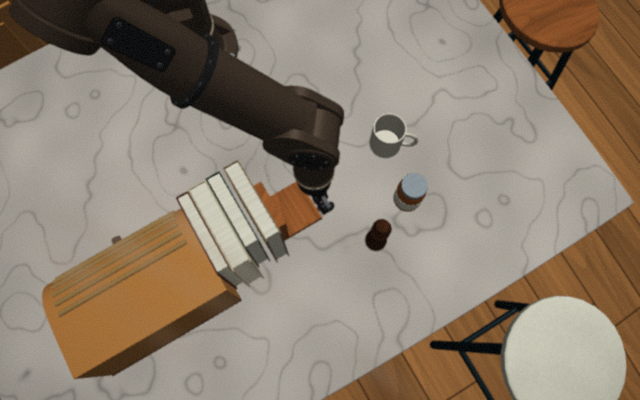

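The bookend slides squarely, so I'll close the gap slowly with a force stop.

```bash
python3 - <<'E'
from h import *
F=np.array([.532,.134,0]);z=.1735
for d in(-.056,-.062,-.068,-.074,-.080):
    st=servo_line(F+U*d+[0,0,z],.025,stop_force=15)
    print(d,st,read_tcp_pos(),np.round(read_wrist_force(),2))
    if st: break
p=read_tcp_pos()
W=snap("side","side4");np.save("side4.npy",W);W=snap("scene","scene4");np.save("scene4.npy",W);print(read_time_s())
E
```

```text
-0.056 False [0.53394158 0.07832535 0.17353334] [ 0.82  2.61 -0.96]
-0.062 False [0.53415153 0.07233369 0.17353732] [-0.1   3.39 -1.14]
-0.068 False [0.53429269 0.06723675 0.17360101] [-0.02  7.71 -3.03]
-0.074 True [0.53408691 0.06600365 0.17352143] [0.02 2.16 0.95]
19.6
```

View pics/scene4.png

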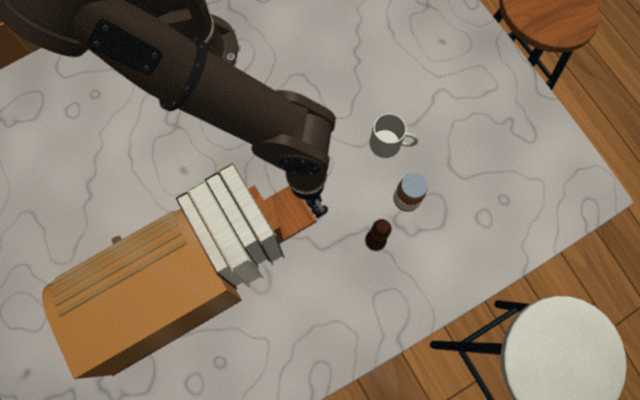

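Firm contact. I'll retract, then measure with a clear view.

```bash
python3 - <<'E'
from h import *
p=read_tcp_pos()
servo_line(p+U*.05,.06);servo_line(p+U*.05+[0,0,.25],.15)
servo_line(p+U*.12+[-.2,0,.27],.2)
sleep(.3)
S=snap("scene","scene5");D=snap("side","side5");print(read_time_s())
R=np.c_[X,U,[0,0,1]]
B={}
for n,W in(("S",S),("D",D)):
    Q=W.reshape(-1,3)@R; Q=Q[(Q[:,0]>.42)&(Q[:,0]<.70)&(Q[:,1]>-.25)&(Q[:,1]<.12)]
    # height profile along row, in two depth strips
    for a,b in((.47,.53),(.57,.63)):
        T=Q[(Q[:,0]>a)&(Q[:,0]<b)&(Q[:,2]>.10)]
        print(n,a,[(round(y,3),round(float(np.median(t)),3)) for y in np.arange(-.22,.0,.005) if len(t:=T[abs(T[:,1]-y)<.0025,2])>8])
    f=Q[(Q[:,2]>.012)&(Q[:,2]<.024)&(Q[:,1]>-.03)]
    if len(f)>50: print(n,"foot",cv2.minAreaRect(f[:,:2].astype(np.float32)),f[:,:2].min(0),f[:,:2].max(0))
    f=Q[(Q[:,2]>.231)&(Q[:,1]>-.09)]
    if len(f)>50: print(n,"book",cv2.minAreaRect(f[:,:2].astype(np.float32)),np.median(f[:,2]))
    f=Q[(Q[:,2]>.132)&(Q[:,2]<.146)&(Q[:,1]>-.06)]
    if len(f)>20: print(n,"board",cv2.minAreaRect(f[:,:2].astype(np.float32)))
im=cv2.imread("pics/side5.png")[40:290,280:530];im2=cv2.imread("pics/scene5.png")[140:300,160:350]
cv2.imwrite("pics/c5.png",np.hstack([cv2.resize(im,(400,400)),cv2.resize(im2,(400,400))]))
E
```

```text
24.0167
S 0.47 [(np.float64(-0.22), 0.184), (np.float64(-0.215), 0.186), (np.float64(-0.21), 0.185), (np.float64(-0.205), 0.222), (np.float64(-0.2), 0.219), (np.float64(-0.195), 0.218), (np.float64(-0.19), 0.219), (np.float64(-0.185), 0.218), (np.float64(-0.18), 0.221), (np.float64(-0.175), 0.229), (np.float64(-0.17), 0.226), (np.float64(-0.165), 0.227), (np.float64(-0.16), 0.227), (np.float64(-0.155), 0.227), (np.float64(-0.15), 0.226), (np.float64(-0.145), 0.226), (np.float64(-0.14), 0.229), (np.float64(-0.135), 0.214), (np.float64(-0.13), 0.21), (np.float64(-0.125), 0.211), (np.float64(-0.12), 0.21), (np.float64(-0.115), 0.211), (np.float64(-0.11), 0.211), (np.float64(-0.105), 0.216), (np.float64(-0.1), 0.232), (np.float64(-0.095), 0.231), (np.float64(-0.09), 0.231), (np.float64(-0.085), 0.232), (np.float64(-0.08), 0.231), (np.float64(-0.075), 0.232), (np.float64(-0.07), 0.235), (np.float64(-0.065), 0.14), (np.float64(-0.06), 0.14), (np.float64(-0.055), 0.14), (np.float64(-0.05), 0.139)]
S 0.57 [(np.float64(-0.22), 0.19), (np.float64(-0.215), 0.19), (np.float64(-0.21), 0.191), (np
[... 2646 characters left out ...]
.232), (np.float64(-0.095), 0.231), (np.float64(-0.09), 0.232), (np.float64(-0.085), 0.231), (np.float64(-0.08), 0.231), (np.float64(-0.075), 0.172), (np.float64(-0.07), 0.191), (np.float64(-0.065), 0.14), (np.float64(-0.06), 0.14), (np.float64(-0.055), 0.13), (np.float64(-0.05), 0.118)]
D foot ((0.5967968106269836, 0.02888791263103485), (0.24940013885498047, 0.10109929740428925), 22.70771598815918) [ 0.48384117 -0.0299414 ] [0.6991401 0.1198644]
D book ((0.5407150387763977, -0.08045174181461334), (0.019115949049592018, 0.174775168299675), 89.98702239990234) 0.23232507952966625
D board ((0.536976158618927, -0.05534585937857628), (0.009549598209559917, 0.10877470672130585), 89.78567504882812)
```

View pics/c5.png

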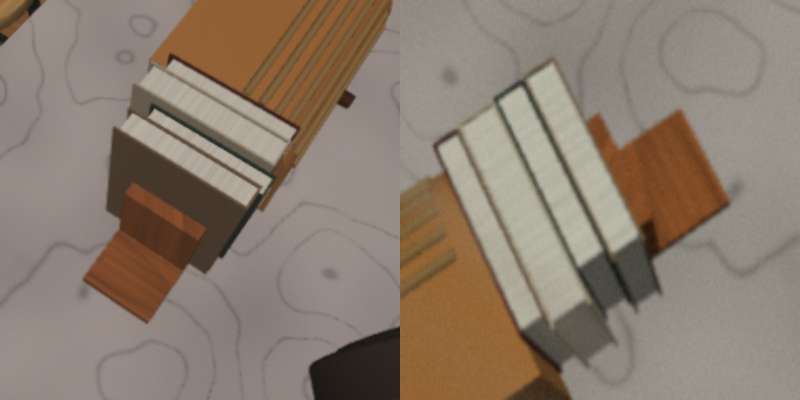

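The whole row, the book and the bookend are snug: the book spans y≈-0.104 to -0.070 and the board starts at about -0.069. Everything is square to within 0.3° and the tops are level.

```bash
python3 -c "
from plant import *
print(close_job(),read_time_s())"
```

```text
the job is handed in; nothing more can be done
the job is handed in; nothing more can be done
```

The job is handed in: the slumped book was pushed upright with no visible shift of the bookend, and the bookend was then slid up until all the books stood snug and square against the bread bin (no verdict was reported back).

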